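# Line up the lidded tubs by height on the supply crate

## Robot

A 6-joint arm with a two-finger parallel gripper is mounted at the origin on the work surface. World frame = base frame: x ahead of the robot, y to its left, z up, the work surface at z = 0. Lengths are in mm, angles in rad, forces in N, time in s.
With the tool pointing down it reaches from about 350 to 950 mm from the base axis. Payload 17.4 kg.
Tool frame: the origin (TCP) lies at the very end of the fingers, on their centre line; the grasp point (between the pads) lies 19 mm behind it; z points along the fingers, y is the line along which they close (so a half turn about z gives the same grasp; the last joint's range is limited). The gripper opens to 93 mm and grips with 3 to 60 N. Pads are 15 mm wide; open, the fingers measure 128 mm over their backs; the gripper's body (75 mm by 188 mm) begins 65 mm behind the grasp point.
Start: joints at [-1.386, 0.116, 1.442, -0, 1.584, -0.038], TCP at [149.139, -658.324, 218.646] pointing down, gripper open.
Joint ranges: [-2.83, 2.83], [-0.83, 2.19], [0.07, 2.5], [-1.14, 4.28], [0.01, 3], [-2.97, 2.97]. Speed limits (rad/s): [1.89, 1.89, 2.22, 3.14, 3.14, 3.14].

## Interface

Orientations are given as a unit quaternion [x, y, z, w].
In Python, from workcell import * gives the robot as it stands. Calls block until the motion is done:
- reach(position, orientation): joint-space move of the TCP to a pose.
- move_linear(position, frame=None, vel=150, threshold=None): straight line of the TCP; frame=None keeps the orientation; vel is the mean speed in mm/s. With threshold (N) it stops when the force on the tool has changed by that much, and returns True; else False.
- set_joints(angles): joint-space move.
- command_gripper(opening, grip_force=None): finger opening in mm; grip_force is the grip in N (None keeps the last); returns when the fingers have stopped.
- dwell(seconds).
- solve_ik(position, orientation): joint angles nearest the present ones, or None.
- read_state(): the state.
- read_camera(name): name is "scene" or "top" or "wrist"; returns a dict with "color" (384x512x3 uint8, red, green, blue), "mtx" (3x3 intrinsics, pixels), "camera_from_world" (4x4, takes a point from world to camera coordinates). Camera axes: x right, y up, looking along -z (the intrinsics and any distortion apply to the point x, -y, -z); pixel columns grow to the right and rows downward; lengths in mm; the calibration is good to about 2 mm. A picture is of the moment at which its call begins. There is no depth.
A pose or a line that the arm cannot do raises Unreachable and nothing moves.
- close_job(): hands the job in; it is judged then, once.
Trained networks look in a picture, given as the dict that the camera call returned (one of the last four; its "shot" number tells which), for a name from the list of things; names that differ only in an ending like _2 or _b are one class to them, and where a whole thing is asked for, a point or a joint stands for the part that bears it (a point fixed in the world has none). Each returns a list of dicts, best first, with "score" (0 to 1); they miss things now and then, are a little off and sometimes report something else, mostly with a low value. They report only what shows in the picture. A call takes as long as a camera call. They do not tell look-alikes from the thing itself.
- find_in(target, picture): "at" ([x, y, z] in mm, in world coordinates, good to about 4 mm: the middle of the surface that is visible of it).
The state is a dict: "time": time; "q": joint angles; "dq": joint speeds; "tau": joint torques, N m; "tool_pos": TCP position; "ee_rot": TCP orientation; "force": force on the tool from outside, world axes, zero at the start; "wrist_torque": the same for the moment, N m; "width": finger opening in mm; "grip_force": force on a finger pad.
Only numpy, scipy, OpenCV 4.12 (cv2) and the standard library are available. Lean on these libraries where they do the work, as an engineer would, in place of code of your own. Each camera call takes 0.05 s, during which the arm holds its last target. There are 200 camera calls.

## Task

Tidy the hallway supply shelf: stand the four white tubs upright on the four cork pads on the crate lid, one centred on each pad, in order of height, the tallest on the pad next to the pale blue dish and the shortest next to the brush. Do not knock any tub over, and leave the dish and the brush where they are.

Things in the scene. Friction and masses are not known exactly. Their poses are not given: they have to be found in the camera images.
- tub_tallest: Tallest of four closed white plastic tubs: an upright straight-sided cylinder 110 mm high over all and 56 mm across, with a grey seam ring 18 mm below the top and a 24 mm wide, 4 mm high press button in the middle of its lid (the height includes it). Starts upright on the work surface in front of the crate. Origin: centre of its underside; z up.
- tub_second: Second tallest of four closed white plastic tubs: an upright straight-sided cylinder 90 mm high over all and 64 mm across, with a grey seam ring 18 mm below the top and a 24 mm wide, 4 mm high press button in the middle of its lid (the height includes it). Starts upright on the work surface in front of the crate. Origin: centre of its underside; z up.
- tub_third: Third tallest of four closed white plastic tubs: an upright straight-sided cylinder 70 mm high over all and 52 mm across, with a grey seam ring 18 mm below the top and a 24 mm wide, 4 mm high press button in the middle of its lid (the height includes it). Starts upright on the work surface in front of the crate. Origin: centre of its underside; z up.
- tub_shortest: Shortest of four closed white plastic tubs: an upright straight-sided cylinder 50 mm high over all and 60 mm across, with a grey seam ring 18 mm below the top and a 24 mm wide, 4 mm high press button in the middle of its lid (the height includes it). Starts upright on the work surface in front of the crate. Origin: centre of its underside; z up.
- pad_a: Round cork pad, 76 mm across and 3 mm thick, fixed on the flat lid (60 mm up) of a fixed translucent crate, 140 mm deep and 580 long, lying crosswise ahead of the robot, turned up to 0.12 rad. First of four alike in a straight row along the crate, about 90 mm apart, counted from the robot's left (+y). Origin: centre of its underside; z up; y runs along the row towards the first pad.
- pad_b: Round cork pad, 76 mm across and 3 mm thick, fixed on the flat lid (60 mm up) of a fixed translucent crate, 140 mm deep and 580 long, lying crosswise ahead of the robot, turned up to 0.12 rad. Second of four alike in a straight row along the crate, about 90 mm apart, counted from the robot's left (+y). Origin: centre of its underside; z up; y runs along the row towards the first pad.
- pad_c: Round cork pad, 76 mm across and 3 mm thick, fixed on the flat lid (60 mm up) of a fixed translucent crate, 140 mm deep and 580 long, lying crosswise ahead of the robot, turned up to 0.12 rad. Third of four alike in a straight row along the crate, about 90 mm apart, counted from the robot's left (+y). Origin: centre of its underside; z up; y runs along the row towards the first pad.
- pad_d: Round cork pad, 76 mm across and 3 mm thick, fixed on the flat lid (60 mm up) of a fixed translucent crate, 140 mm deep and 580 long, lying crosswise ahead of the robot, turned up to 0.12 rad. Fourth of four alike in a straight row along the crate, about 90 mm apart, counted from the robot's left (+y). Origin: centre of its underside; z up; y runs along the row towards the first pad.
- dish: Pale blue round ceramic dish, 84 mm across the rim, 26 mm high, standing loose on the crate lid about 100 mm beyond one end of the row of pads: on some days the left end, on others the right. It marks the end where the tallest tub belongs. Origin: centre of its underside.
- brush: Mini brush with bamboo handle, 120 mm long, 14 mm high, about 38 mm wide at the bristles, lying loose across the crate lid about 100 mm beyond the other end of the row. Origin: middle of its length, on its underside; the handle points along -x. (A black sifting scoop also lies on the work surface, far to the robot's right, out of the way.)
Things that resemble listed ones, but are neither listed nor needed, are in the scene too. What is shaped like the tub_third but green, pink or yellow is not meant.

How it is judged:
By the outcome, as a careful person would: the job done as asked, in the order asked, and still so for the second after the job is handed in, with the robot touching nothing.
It also fails if it takes over 112 s, if anything falls off the work surface, if the arm or the gripper's body presses on something with over 40 N, if the wrist force passes 120 N, or if a joint passes its speed limit or range.

## Working session

There is one attempt and no reset: what is moved stays moved. The work goes in short steps, each a Python script; the robot and the scene stay as the last script left them, time stands still between calls to the robot, and variables do not carry over. Pictures are saved under pics/ and viewed, at most 14 in all, crops included, and the job is handed in when it is done.

```bash
mkdir -p pics; ls
python3 - <<'E'
from workcell import *
import cv2,numpy as np
for n in("scene","top"):
    p=read_camera(n); cv2.imwrite(f"pics/{n}0.png",cv2.resize(p["color"][:,:,::-1],(800,600),interpolation=cv2.INTER_CUBIC))
    print(n,p.keys(),p["mtx"].tolist(),np.round(p["camera_from_world"],3).tolist())
    for t in("tub_tallest","tub_second","tub_third","tub_shortest","pad_a","dish","brush"):
        print(t,[(np.round(d["at"]).tolist(),round(d["score"],2)) for d in find_in(t,p)])
print(read_state())
E
```

```text
pics
scene dict_keys(['color', 'mtx', 'camera_from_world', 'shot']) [[421.403431183812, 0.0, 252.89782954621975], [0.0, 421.403431183812, 191.85043161582422], [0.0, 0.0, 1.0]] [[0.239, 0.971, 0.017, -76.811], [-0.508, 0.11, 0.854, 201.606], [0.828, -0.212, 0.52, -1468.07], [0.0, 0.0, 0.0, 1.0]]
tub_tallest [([462.0, 219.0, 66.0], 0.84), ([645.0, -268.0, 72.0], 0.41)]
tub_second []
tub_third [([339.0, -346.0, 44.0], 0.97), ([306.0, -239.0, 55.0], 0.83), ([461.0, -95.0, 51.0], 0.77), ([363.0, -32.0, 47.0], 0.73), ([362.0, -151.0, 46.0], 0.63)]
tub_shortest [([446.0, 54.0, 40.0], 0.67)]
pad_a [([661.0, -164.0, 64.0], 0.78), ([648.0, 7.0, 62.0], 0.67), ([653.0, -85.0, 63.0], 0.66), ([642.0, 100.0, 60.0], 0.6)]
dish [([644.0, -268.0, 74.0], 0.8)]
brush [([654.0, 205.0, 71.0], 0.94)]
top dict_keys(['color', 'mtx', 'camera_from_world', 'shot']) [[364.1410645138458, 0.0, 256.1014202691785], [0.0, 364.1410645138458, 192.17680965803092], [0.0, 0.0, 1.0]] [[0.03, -0.999, -0.025, -35.826], [0.997, 0.028, 0.076, -488.616], [-0.075, -0.027, 0.997, -837.772], [0.0, 0.0, 0.0, 1.0]]
tub_tallest [([44
[... 458 characters left out ...]
210.0, 70.0], 0.93)]
{'time': 0.8, 'q': array([-1.38577890e+00,  1.16012072e-01,  1.44161733e+00,  2.13835956e-05,
        1.58398411e+00, -3.77895220e-02]), 'dq': array([ 0.00192896,  0.00124161, -0.00024699,  0.00134187, -0.0012119 ,
        0.00057032]), 'tau': array([-1.45492289e-03, -7.20964837e+01, -6.22738481e+01,  7.79550802e-02,
        1.80362805e-02, -3.27493058e-05]), 'tool_pos': array([ 149.15884434, -658.31856716,  218.62722547]), 'ee_rot': array([ 9.93801033e-01,  1.11173322e-01,  9.89465833e-06, -1.11901687e-05]), 'force': array([0.20757847, 0.19959222, 0.18751494]), 'wrist_torque': array([ 0.07054404, -0.06714141,  0.00596878]), 'grip_force': 0.0, 'width': 92.89880522546812}
```

View pics/scene0.png

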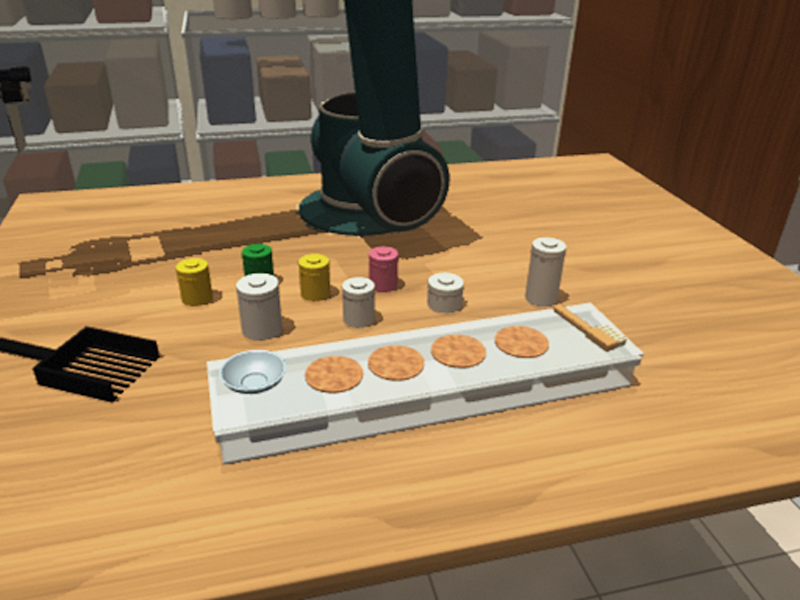

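View pics/top0.png

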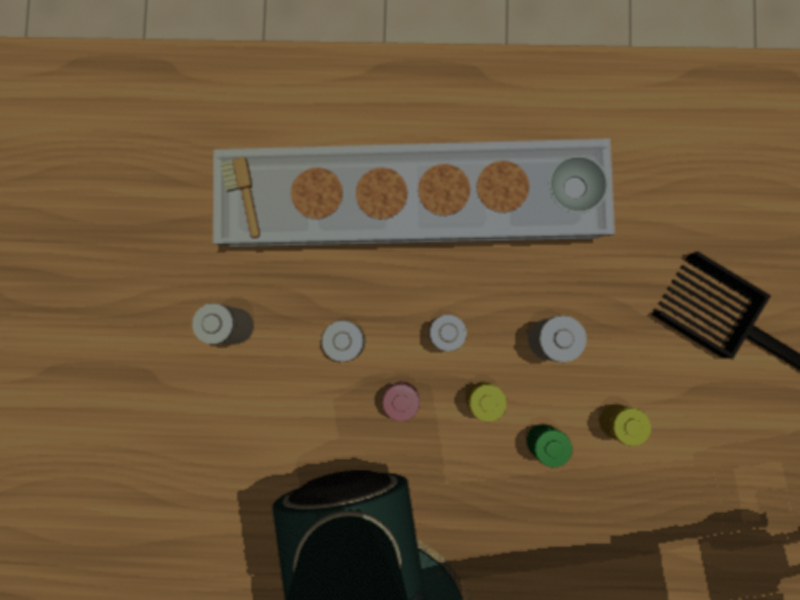

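The scene picture shows the dish at the robot's right (y≈-270) and the brush at its left (y≈+207). So tallest goes on pad_d, second on c, third on b and shortest on a. The white tubs are at top-view pixels (212,324), (563,339), (448,333) and (342,341), running tallest to shortest. The pink, yellow and green ones are decoys nearer the base.

Next, wrist views for precise positions.

```bash
cat > h.py <<'E'
from workcell import *
import numpy as np, cv2
Q=[2**-.5,2**-.5,0,0]; Q2=[2**-.5,-2**-.5,0,0]
def project(p,pts):
    T=p["camera_from_world"]; c=np.atleast_2d(pts)@T[:3,:3].T+T[:3,3]
    c=c*[1,-1,-1]; u=c@p["mtx"].T; return u[:,:2]/u[:,2:]
def on_plane(p,uv,z):
    T=p["camera_from_world"]; R=T[:3,:3]; o=-R.T@T[:3,3]
    d=np.linalg.inv(p["mtx"])@[uv[0],uv[1],1]; d=R.T@(d*[1,-1,-1])
    return o+d*(z-o[2])/d[2]
E
python3 - <<'E'
from h import *
import pickle
for q in (Q,Q2):
    print([np.round(solve_ik(x,q),2).tolist() if solve_ik(x,q) is not None else None for x in ([520,-160,420],[445,219,150],[440,-242,150],[658,-165,200],[642,101,200])])
E
python3 - <<'E'
from h import *
import pickle
out=[]
for i,(y) in enumerate((-220,-60,110)):
    q=Q if solve_ik([480,y,400],Q) is not None else Q2
    reach([480,y,400],q); dwell(.2)
    p=read_camera("wrist"); out.append(p)
    cv2.imwrite(f"pics/w{i}.png",p["color"][:,:,::-1])
    for t in("tub_tallest","tub_second","tub_third","tub_shortest","pad_a"):
        print(i,t,[(np.round(d["at"]).tolist(),round(d["score"],2)) for d in find_in(t,p)])
pickle.dump(out,open("w.pkl","wb"))
cv2.imwrite("pics/wall.png",np.vstack([np.hstack([cv2.resize(o["color"][:,:,::-1],(400,300)) for o in out[:2]]),np.hstack([cv2.resize(o["color"][:,:,::-1],(400,300)) for o in out[1:]])]))
s=read_state();print(s["time"],s["q"],s["tool_pos"])
E
```

```text
[[-0.35, -0.15, 1.38, -0.0, 1.91, -0.35], [0.41, -0.26, 1.91, -0.0, 1.49, 0.41], [-0.55, -0.24, 1.89, -0.0, 1.49, -0.55], [-0.28, 0.13, 1.46, -0.0, 1.56, -0.28], [0.12, 0.07, 1.52, -0.0, 1.55, 0.12]]
[[-0.35, -0.15, 1.38, -0.0, 1.91, 2.8], [0.41, -0.26, 1.91, -0.0, 1.49, -2.74], [-0.55, -0.24, 1.89, -0.0, 1.49, 2.59], [-0.28, 0.13, 1.46, -0.0, 1.56, 2.86], None]
0 tub_tallest [([429.0, 32.0, 35.0], 0.15)]
0 tub_second [([439.0, -244.0, 88.0], 0.74)]
0 tub_third [([352.0, -150.0, 62.0], 0.74), ([337.0, -330.0, 43.0], 0.7), ([442.0, -94.0, 66.0], 0.56), ([344.0, -34.0, 68.0], 0.56)]
0 tub_shortest [([431.0, 32.0, 36.0], 0.61)]
0 pad_a [([643.0, 7.0, 58.0], 0.97), ([644.0, -79.0, 62.0], 0.73), ([441.0, -243.0, 86.0], 0.46)]
1 tub_tallest [([445.0, 208.0, 16.0], 0.7)]
1 tub_second [([436.0, -222.0, 71.0], 0.69)]
1 tub_third [([350.0, -144.0, 63.0], 0.96), ([439.0, -85.0, 70.0], 0.93), ([345.0, -24.0, 68.0], 0.8), ([325.0, -345.0, 69.0], 0.68)]
1 tub_shortest [([427.0, 58.0, 49.0], 0.82)]
1 pad_a [([657.0, -158.0, 60.0], 0.82), ([642.0, 101.0, 64.0], 0.8), ([644.0, -80.0, 62.0], 0.68), ([642.0, 9.0, 62.0], 0.61)]
2 tub_tallest [([446.0, 232.0, 105.0], 0.87)]
2 tub_second [([432.0, -220.0, 41.0], 0.63)]
2 tub_third [([444.0, -70.0, 49.0], 0.78), ([347.0, -17.0, 68.0], 0.7), ([344.0, -161.0, 61.0], 0.68), ([292.0, -231.0, 60.0], 0.68)]
2 tub_shortest [([426.0, 64.0, 49.0], 0.83)]
2 pad_a [([642.0, 16.0, 61.0], 0.96), ([638.0, 99.0, 60.0], 0.84), ([652.0, -173.0, 64.0], 0.72)]
5.775 [ 1.72897867e-01 -2.68511304e-01  1.51326287e+00 -7.88998438e-06
  1.89672486e+00  1.73394491e-01] [480.05249694 109.7207783  400.04022831]
```

View pics/wall.png

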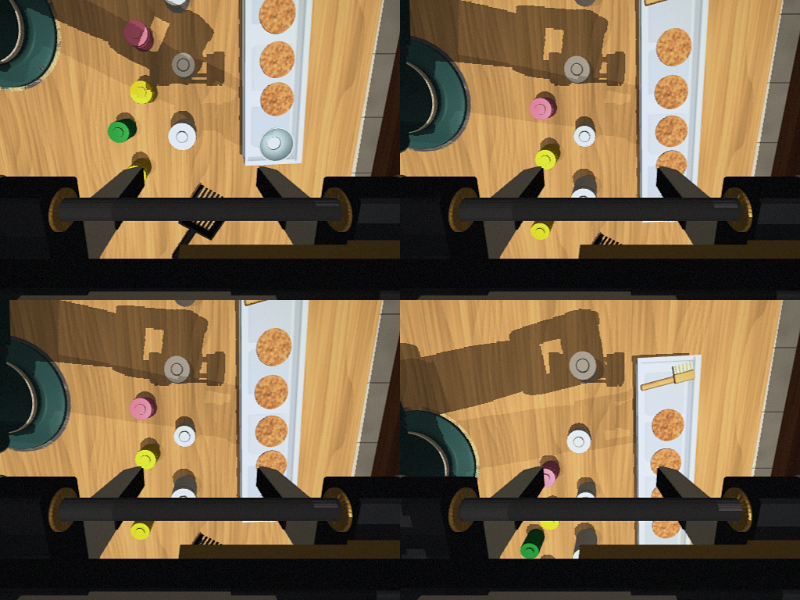

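The wrist views are clear. In order they show second and third, then third and shortest, then shortest and tallest, with all pads visible. Now I'll refine the circle centres and triangulate.

```bash
cat > meas.py <<'E'
from h import *
import pickle
from scipy.optimize import least_squares
def lid(p,xyz,r):
    """lid circle centre in picture p near the expected xyz"""
    c=project(p,xyz)[0]; x0,y0=(c-45).astype(int)
    if min(x0,y0)<0 or x0+90>512 or y0+90>384: return None
    g=cv2.cvtColor(p["color"][y0:y0+90,x0:x0+90],cv2.COLOR_RGB2GRAY)
    g=cv2.resize(g,None,fx=4,fy=4,interpolation=cv2.INTER_CUBIC)
    R=4*np.linalg.norm(project(p,np.add(xyz,[0,r,0]))[0]-c)
    h=cv2.HoughCircles(g,cv2.HOUGH_GRADIENT_ALT,1,10,param1=150,param2=.6,minRadius=int(R*.88),maxRadius=int(R*1.12))
    if h is None: return None
    h=min(h[0],key=lambda k:np.hypot(k[0]-4*(c[0]-x0),k[1]-4*(c[1]-y0)))
    return (h[:2]+.5)/4-.5+[x0,y0]
def pad(p,xyz,r=38):
    c=project(p,xyz)[0]
    hsv=cv2.cvtColor(p["color"],cv2.COLOR_RGB2HSV)
    m=cv2.inRange(hsv,(2,100,60),(16,255,255)); m=cv2.morphologyEx(m,cv2.MORPH_CLOSE,np.ones((5,5),np.uint8))
    n,l,s,ce=cv2.connectedComponentsWithStats(m)
    i=1+np.argmin(np.hypot(*(ce[1:]-c).T)); w,h,a=s[i,2],s[i,3],s[i,4]
    R=np.linalg.norm(project(p,np.add(xyz,[0,r,0]))[0]-c)
    return ce[i] if np.hypot(*(ce[i]-c))<10 and a>.85*np.pi*R*R*abs(1 if True else 1) and a<1.15*np.pi*R*R else None
def tri(obs,x0):
    f=lambda x:np.concatenate([(project(p,x)[0]-uv)*1. for p,uv in obs])
    s=least_squares(f,x0); return s.x,np.round(f(s.x),1)
E
python3 - <<'E'
from meas import *
w=pickle.load(open("w.pkl","rb"))
t=read_camera("top"); t["color"]=cv2.resize(cv2.imread("pics/top0.png")[:,:,::-1],(512,384),interpolation=cv2.INTER_AREA)
t2=read_camera("scene"); 
V=w+[t]; pickle.dump(V,open("V.pkl","wb"))
tub={"tallest":([445,225,108],28),"second":([440,-243,87],32),"third":([440,-89,67],26),"shortest":([425,59,48],30)}
for n,(x,r) in tub.items():
    o=[(i,p,lid(p,x,r)) for i,p in enumerate(V)]; o=[k for k in o if k[2] is not None]
    print(n,[(i,np.round(on_plane(p,u,x[2]-2),1)[:2].tolist()) for i,p,u in o])
    if len(o)>1: a,e=tri([k[1:] for k in o],x); print(np.round(a,1),e)
for n,x in dict(d=[658,-165,63],c=[646,-80,63],b=[641,9,63],a=[641,101,63]).items():
    o=[(i,p,pad(p,x)) for i,p in enumerate(V)]; o=[k for k in o if k[2] is not None]
    print(n,[(i,np.round(on_plane(p,u,63),1)[:2].tolist()) for i,p,u in o])
    if len(o)>1: a,e=tri([k[1:] for k in o],x); print(np.round(a,1),e)
E
```

```text
tallest [(2, [447.9, 233.1]), (3, [445.1, 229.7])]
[446.2 235.3  89.5] [-0.3 -0.1  0.2 -0.3]
second [(0, [439.9, -247.4]), (1, [443.1, -193.0]), (2, [446.9, -184.6]), (3, [438.7, -246.7])]
[ 434.5 -269.9  -44.2] [ 2.5 -1.3  0.9  9.1 -1.3 -4.  -4.   2.4]
third [(0, [445.6, -90.8]), (1, [445.3, -89.6]), (2, [449.6, -59.6]), (3, [443.1, -91.8])]
[443.4 -90.   15.8] [ 0.7  3.   0.7 -4.4 -1.3  3.1 -2.   0.3]
shortest [(1, [427.8, 62.6]), (2, [427.5, 63.4]), (3, [427.7, 60.1])]
[427.3  62.3  41.1] [ 0.   0.5  0.2  0.  -0.7  0.2]
d [(0, [657.0, -162.2]), (3, [655.7, -165.1])]
[ 649.4 -161.9   84.7] [ 0.  0. -0.  0.]
c [(0, [650.5, -78.2]), (1, [650.5, -77.7]), (3, [649.2, -80.6])]
[650.1 -78.5  63.5] [-0.2  0.2 -0.2  0.5 -0.9 -0.5]
b [(1, [643.0, 12.6]), (3, [641.4, 9.8])]
[647.3  12.1  46.7] [-0.5  0.4 -0.5 -0.7]
a [(1, [641.3, 107.1]), (2, [641.4, 107.2]), (3, [639.7, 103.6])]
[641.8 106.6  60.3] [-0.2  0.6 -0.2  0.1 -1.1 -0.6]
```

Run:
```python
from meas import *
V=pickle.load(open("V.pkl","rb")); W=V[:3]
for y in (180,10,-150,-290):
    reach([460,y,400],Q); dwell(.2); W.append(read_camera("wrist"))
pickle.dump(W,open("W.pkl","wb"))
tub={"tallest":([448,232,108],28,(2,3,4)),"second":([440,-247,87],32,(0,5,6)),"third":([445,-90,67],26,(0,1,4,5)),"shortest":([428,63,48],30,(1,2,3,4))}
res={}
for n,(x,r,ix) in tub.items():
    o=[(i,W[i],lid(W[i],x,r)) for i in ix]; o=[k for k in o if k[2] is not None]
    print(n,[(i,np.round(on_plane(p,u,x[2]-2),1)[:2].tolist()) for i,p,u in o])
    if len(o)>1: a,e=tri([k[1:] for k in o],x); print(np.round(a,1),e); res[n]=a
for n,x in dict(d=[657,-162,63],c=[650,-78,63],b=[643,12,63],a=[641,107,63]).items():
    o=[(i,p,pad(p,x)) for i,p in enumerate(W)]; o=[k for k in o if k[2] is not None]
    print(n,[(i,np.round(on_plane(p,u,63),1)[:2].tolist()) for i,p,u in o])
    if len(o)>1: a,e=tri([k[1:] for k in o],x); print(np.round(a,1),e); res[n]=a
ims=[]
for i in (4,6):
    im=W[i]["color"][:,:,::-1].copy()
    for n,a in res.items():
        r=tub[n][1] if n in tub else 38
        c=[a+[r*np.cos(k),r*np.sin(k),0] for k in np.linspace(0,6.3,40)]
        cv2.polylines(im,[project(W[i],np.array(c)).round().astype(np.int32)],True,(255,0,255),1)
    ims.append(im[:300])
cv2.imwrite("pics/ov.png",np.vstack(ims)); print(read_state()["time"])
```

```text
tallest [(2, [447.9, 233.1]), (3, [444.6, 234.7])]
[445.4 234.7  90.2] [-0.8  0.2  0.8 -0.2]
second [(0, [439.9, -247.4]), (5, [439.1, -244.2]), (6, [438.1, -246.5])]
[ 438.5 -247.6   76.9] [-0.4 -0.8 -0.1  0.3  0.4  0.4]
third [(0, [445.6, -90.8]), (1, [445.3, -89.6]), (4, [443.2, -90.9]), (5, [442.1, -90.6])]
[444.  -90.7  63.2] [-0.9  0.  -0.6  0.4  0.4 -0.4  1.1 -0. ]
shortest [(1, [427.8, 62.6]), (2, [427.5, 63.4]), (3, [427.4, 63.0]), (4, [428.2, 66.2])]
[427.8  63.9  46.5] [-0.1 -0.8  0.1 -0.2  0.2 -0.3 -0.2  1.3]
d [(0, [657.0, -162.2]), (5, [657.0, -162.5]), (6, [657.0, -162.5])]
[ 657.  -162.4   63. ] [-0.   0.1 -0.  -0.1  0.  -0. ]
c [(0, [650.5, -78.2]), (1, [650.5, -77.7]), (5, [650.3, -77.7])]
[651.  -77.9  61.4] [-0.  -0.  -0.  -0.1  0.1  0.1]
b [(1, [643.0, 12.6]), (4, [643.0, 12.7]), (5, [643.0, 12.5])]
[643.1  12.6  62.6] [ 0.  0. -0. -0.  0. -0.]
a [(1, [641.3, 107.1]), (2, [641.4, 107.2]), (3, [641.3, 107.3]), (4, [641.3, 106.6])]
[641.5 107.   62.3] [ 0.   0.1 -0.   0.  -0.   0.1  0.  -0.2]
9.2833
```

View pics/ov.png

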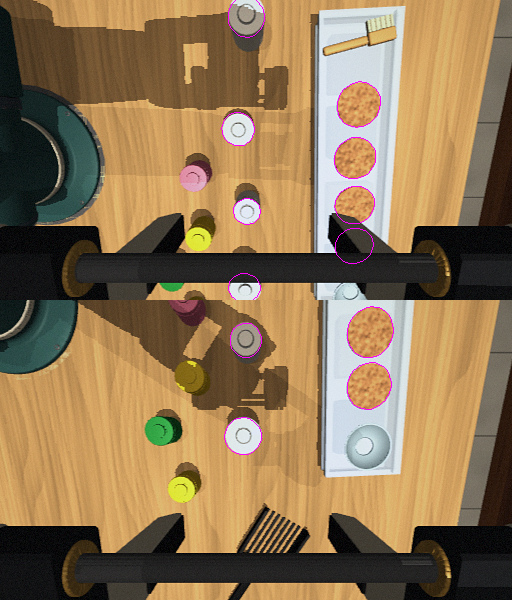

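The magenta overlays sit on all pads and lids, and pad height comes out at 62–63 as stated. Now the first tub: tallest to pad_d.

```bash
cat > pp.py <<'E'
from meas import *
ZT=240
def pick_place(xy,tcp,dia,pad_xy):
    """tcp = TCP height above the tub's underside"""
    command_gripper(93); reach([*xy,ZT],Q)
    if move_linear([*xy,tcp],vel=130,threshold=12): raise SystemExit("touched going down")
    command_gripper(dia-10,25); s=read_state(); print("grip",round(s["width"],1),s["grip_force"],s["tool_pos"])
    if abs(s["width"]-dia)>3: raise SystemExit("bad width")
    move_linear([*xy,ZT],vel=200); move_linear([*pad_xy,ZT],vel=250)
    s=read_state(); print("held",round(s["width"],1),s["grip_force"],s["force"])
    move_linear([*pad_xy,72+tcp],vel=150)
    dwell(.2); hit=move_linear([*pad_xy,60+tcp],vel=15,threshold=4)
    s=read_state(); print("down",hit,s["tool_pos"]-[0,0,tcp],s["force"])
    command_gripper(dia+16); dwell(.2); move_linear([*pad_xy,ZT],vel=180)
    print("t",read_state()["time"])
E
python3 - <<'E'
from pp import *
pick_place([446,233.5],51,56,[656.4,-162.3])
p=read_camera("wrist"); t=read_camera("scene")
cv2.imwrite("pics/p1.png",np.hstack([cv2.resize(k["color"][:,:,::-1],(400,300)) for k in(p,t)]))
E
```

```text
grip 55.8 24.99687910079956 [445.9709513  233.49450582  51.00420402]
held 55.8 24.995983242988586 [-0.59129632 -0.05154822 -1.36568503]
down True [ 656.23713688 -162.29080813   62.96589804] [-2.05343185 -0.10126039  4.58372488]
t 20.0833
```

View pics/p1.png

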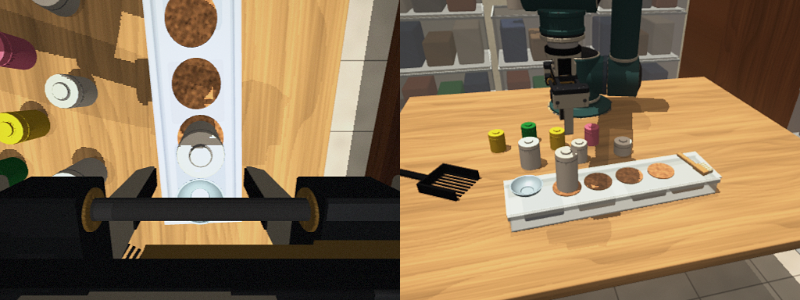

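The tallest tub stands on the pad next to the dish, at scene-half pixel (567,170). Next, the other three.

Run:
```python
from pp import *
pick_place([439,-246.8],33,64,[650,-77.9])
pick_place([444.5,-90.4],16,52,[642.4,12.6])
pick_place([427.7,63],5,60,[640.7,107])
reach([480,60,400],Q); dwell(.2); a=read_camera("wrist"); 
reach([420,-60,420],Q); dwell(.2);b=read_camera("wrist"); reach([250,-400,400],Q); dwell(.3)
t=read_camera("top"); s=read_camera("scene"); pickle.dump([a,b,t,s],open("F.pkl","wb"))
for i,k in enumerate((a,b,t)):
  for n,x,r in (("tallest",[656.5,-162,171],28),("second",[650,-78,151],32),("third",[642.5,12.5,131],26),("shortest",[641,107,111],30)):
    u=lid(k,x,r)
    if u is not None: print(i,n,np.round(on_plane(k,u,x[2]-2),1))
cv2.imwrite("pics/f.png",np.vstack([np.hstack([cv2.resize(k["color"][:,:,::-1],(400,300)) for k in q]) for q in((a,b),(t,s))])); print(read_state()["time"])
```

```text
grip 63.7 25.000263154506683 [ 438.98719796 -246.82176145   33.06740398]
held 63.8 24.99963015317917 [-0.72412573 -1.4131008  -2.13505725]
down True [649.89979484 -77.90147839  62.94049438] [-0.37131901  1.72594077  4.67323119]
t 29.95
grip 51.5 25.000092387199402 [444.46653352 -90.39783349  15.98970054]
held 51.7 24.999760687351227 [-0.66287022 -0.19831322  0.10887778]
down True [642.34385759  12.63011307  62.93845989] [-0.03969398 -0.38112857  3.43852049]
t 39.9
grip 59.8 25.000087022781372 [427.70437626  63.00551296   5.02499079]
held 59.6 24.99993234872818 [-0.05375826  0.18650676  0.28415558]
down True [640.63455011 106.98912611  62.93353114] [-0.67467657 -0.16077347  4.03211501]
t 50.2
0 third [643.   15.2 129. ]
0 shortest [643.1 108.  109. ]
1 tallest [ 659.4 -161.3  169. ]
1 second [649.  -76.1 149. ]
1 third [643.8  12.7 129. ]
1 shortest [625.  100.8 109. ]
2 second [625.7 -76.5 149. ]
2 third [641.4  12.7 129. ]
2 shortest [639.2 105.2 109. ]
54.0417
```

View pics/f.png

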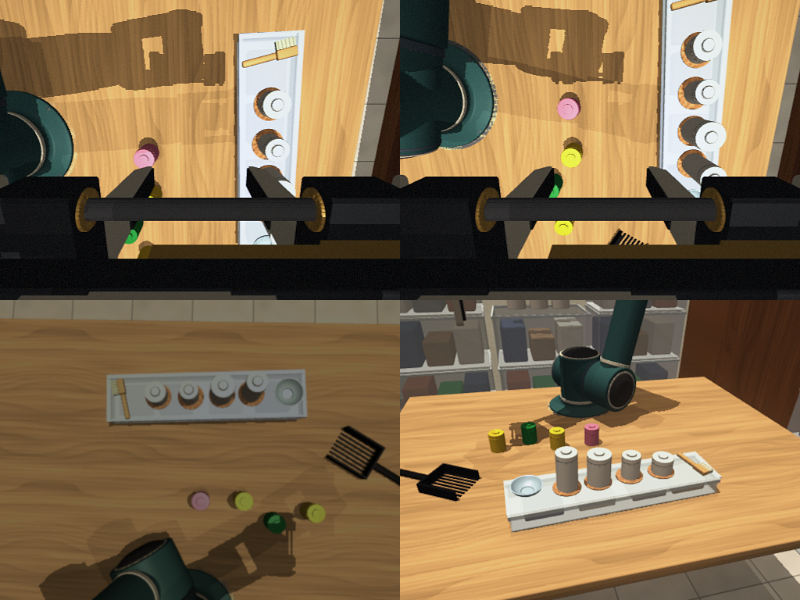

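All four tubs stand in the right order. In the scene quadrant they run from the dish at (525,487) to the brush at (695,463), and lid centres measure within about 3 mm of the pad centres where detection was clean. The dish and brush have not moved.

```bash
python3 -c "
from workcell import *
print(close_job())"
```

```text
the job is handed in; nothing more can be done
None
```

The job is handed in: all four tubs stand upright on the pads, tallest next to the dish through to shortest next to the brush, each centred to within about 3 mm, at about 54 s of the 112 s allowed, with the dish and brush left where they were.

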